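# Shim a rocking stirring hotplate

## Task

The stirring hotplate rocks because its front-left foot is short. Without gripping or lifting anything, gently push the wooden wedge shim along the worktop with the fingertips, thin end first, until that foot stands on the shim's flat top and the hotplate is level; then press down firmly (about 10 N) on the rubber pad at the hotplate's back-right corner to prove that it no longer rocks, and withdraw. Do not shove the hotplate out of its place, and leave the jars, timer and marker alone.

Things in the scene. Friction and masses are not known exactly. Their poses are not given: they have to be found in the camera images.
- stirrer: loose grey hotplate, 180 x 180 mm, 2 to 3.1 kg; knobs on its front (-x), +y its left. Origin: centre of its underside, in the plane of its 3 full feet. Case underside at z = 26 mm, case top 76, round plate's top 81. Domed feet (radius 14) at x, y = +-70. It leans 5 degrees on the short foot at the start; 4 to 6 N on the opposite corner tips it the other way
- short_foot (a point): lowest point of the short front-left foot, at (-70, +70, 9) mm in the hotplate's frame, so 9 mm above the worktop when the hotplate is level; 20 mm inside the case's left and front sides; axes as the hotplate's
- test_pad: round black rubber pad, 26 mm across, 4 mm high, on top of the hotplate's back-right corner at (72, -72) mm in its frame; origin: centre of the pad's underside, 76 mm above the worktop when the hotplate is level (about 6 mm higher while it leans). The other three corners carry similar pads
- shim: loose smooth wooden block, 127 (x) x 64 (y) mm, 0.12 kg, on the hotplate's left, tip roughly toward the short foot. Origin on its underside, mid width; x points to its tip. Tip 1.5 mm thick at x = +65 mm, ramp up to 9 mm at +20, flat top 9 mm high from +20 to -50, upright heel wall 34 mm high (push here) from -50 to -62. Sliding it under the foot takes up to about 12 N
- jar_left: sample jar with a white cap, 48 mm across, 72 high, loose; origin: centre of its underside. Bystander.
- jar_right: sample jar with a blue cap, 44 mm across, 68 high, loose; origin: centre of its underside. Bystander.
- timer: bench timer, 62 x 76 x 52 mm, loose; origin: centre of its underside. Bystander.
- marker: marker pen, 128 mm long (y), 17 mm thick, lying loose; origin: middle of its underside. Bystander.
Mind the look-alikes: they are no part of the job. There is more than one size of the shim; the one meant has the size given above.

How it is judged:
By the outcome, as a careful person would: the job done as asked, in the order asked, and still so for the second after the job is handed in, with the robot touching nothing.
It also fails if it takes over 51 s, if anything falls off the work surface, if the arm or the gripper's body presses on something with over 40 N, if the wrist force passes 120 N, or if a joint passes its speed limit or range.

## Robot

A 6-joint arm with a two-finger parallel gripper is mounted at the origin on a cart in front of the work surface, level with it; the furniture and walls round the work are solid. World frame = base frame: x ahead of the robot, y to its left, z up, the work surface at z = 0. Lengths are in m, angles in degrees, forces in N, time in s.
With the tool pointing down it reaches from about 0.25 to 0.725 m from the base axis. Payload 9.7 kg.
Tool frame: the origin (TCP) lies at the very end of the fingers, on their centre line; the grasp point (between the pads) lies grasp_offset behind it (grasp_offset is the distance from the TCP to the grasp point, in m); z points along the fingers, y is the line along which they close (so a half turn about z gives the same grasp; the last joint's range is limited). The gripper opens to 85 mm and grips with 20 to 120 N. Pads are 22 mm wide; open, the fingers measure 114 mm over their backs; the gripper's body (76 mm by 85 mm) begins 54 mm behind the grasp point. The pads swing forward as they close: fully open they stand 13 mm farther back than shut.
Start: joints at [-77.177, 4.979, 10.078, 95.1, 0, 90], TCP at [0.122, -0.536, 0.231] pointing down, gripper open.
Joint ranges: [-179.16, 179.16], [-48.56, 103.87], [-65.8, 70.77], [-126.05, 130.52], [-82.76, 87.17], [-180, 180]. Speed limits (degrees/s): [127.2, 127.2, 147.25, 180, 180, 180].

## Interface

Orientations are given as [roll, pitch, yaw] about the fixed x, y, z axes, in that order (R = Rz(yaw) Ry(pitch) Rx(roll)).
In Python, from workcell import get_obs, camera, calibration, job_done, recognise, cut_out, mark_of, grasp_offset gives the robot as it stands.
- The arm moves only by the tool servo_tool, never from a script. Its argument "moves" is a list of rows, each a list of 3 entries, a list of its own where there are three numbers: the turn, a rotation vector about the tool's x, y, z in degrees, then the shift along the tool's x, y, z in m, then the opening in per cent of the stroke, from 0 (shut) to 100 (fully open). In form: [[[ax, ay, az], [x, y, z], claw], ...]. A call has 1 to 12 rows; each row shifts and turns the commanded pose from where the row before left it, along the tool's axes as they then stand; what a row does not reach is not made up. A row lasts 1/10 s, in which the tool goes at most 50 mm and 8.59 degrees, less where a joint would pass 70% of its speed; a pose out of reach is approached as far as the arm can. A call is refused whole if a number of a shift passes 0.05 or a number of a turn 8.59, either way. A call with a gripper value outside its range is refused whole. The fingers move at their own pace and stop on an object; "force" is the grip in N (left out, the last holds). Time passes only in rows, so rows that do not move let the fingers close. It gives the time, the measured TCP pose, the force, the opening and the grip force at its end, in the units of the state.
- get_obs(): the state, without advancing time (a new reading comes with each control period).
- camera(name): name is "scene" or "top" or "wrist"; returns (picture, depth): 420x560x3 uint8, red, green, blue; 420x560 float32, m along the optical axis (not along the pixel's ray), 0 where there is no reading.
- calibration(name): a dict with "camera_matrix" (3x3 intrinsics, pixels), "R" (3x3) and "t" (3): a world point X has camera coordinates R X + t. Camera axes: x right, y down, z forward; pixel columns grow to the right and rows downward; lengths in m; the calibration is good to about 2 mm. A picture is of the moment at which its call begins: read the wrist's pose just before it. calibration takes no time and is no camera call; for the wrist camera it gives the pose at the moment of the call.
- job_done(): hands the job in; it is judged then, once.
Trained networks look in the newest picture that a camera, given by its name, has taken for a name from the list of things; names that differ only in an ending like _2 or _b are one class to them, and where a whole thing is asked for, a point or a joint stands for the part that bears it (a point fixed in the world has none). Each returns a list of dicts, best first, with "score" (0 to 1); they miss things now and then, are a little off and sometimes report something else, mostly with a low value. They report only what shows in the picture. A call takes as long as a camera call. They do not tell look-alikes from the thing itself.
- recognise(name, camera): "xyz" ([x, y, z] in m, in the coordinates of the camera as it stood for that picture, good to about 4 mm: the middle of the surface that is visible of it).
- cut_out(name, camera): "mask" (420x560 bool, what is visible of it).
- mark_of(name, camera): "xyz" ([x, y, z] in m, in the coordinates of the camera as it stood for that picture, good to about 4 mm: a listed point, or the origin of a listed thing).
The state is a dict: "time": time; "q": joint angles; "qd": joint speeds; "joint_efforts": joint torques, N m; "ee_pos": TCP position; "tcp_rot": TCP orientation; "wrist_force": force on the tool from outside, world axes, zero at the start; "torque": the same for the moment, N m; "opening": finger opening in m; "grasp_force": force on a finger pad.
Only numpy, scipy, OpenCV 4.12 (cv2) and the standard library are available. Lean on these libraries where they do the work, as an engineer would, in place of code of your own. Each camera call takes 0.05 s, during which the arm holds its last target. There are 200 camera calls.

## Working session

There is one attempt and no reset: what is moved stays moved. The work goes in short steps, Python scripts to look and compute and a tool call to move; the robot and the scene stay as the last step left them, time stands still between calls to the robot, and variables do not carry over. Pictures are saved under pics/ and viewed, at most 10 in all, crops included, and the job is handed in when it is done.

Besides the shell and the picture viewer there is one more tool, called as name([rows], argument=value, ...), one row to a line, values as JSON. servo_tool: Moves the arm, as the interface text tells. Its arguments: {"type":"object","properties":{"moves":{"type":"array"},"force":{"type":"number"}},"required":["moves"]}

```bash
mkdir -p pics; cat > h.py <<'E'
import numpy as np, cv2
from workcell import *
def world(cam,p,c=None):
    c=c or calibration(cam); return np.array(c["R"]).T@(np.array(p)-np.array(c["t"]))
def cloud(cam,d,mask):
    c=calibration(cam);K=np.array(c["camera_matrix"]);v,u=np.nonzero(mask&(d>0));z=d[v,u]
    P=np.stack([(u-K[0,2])/K[0,0]*z,(v-K[1,2])/K[1,1]*z,z],1)
    return (P-np.array(c["t"]))@np.array(c["R"])
E
python3 - <<'E'
from h import *
o=get_obs();print(o["time"],o["ee_pos"],o["tcp_rot"],grasp_offset)
ims=[]
for cam in("top","scene"):
    p,d=camera(cam);ims.append(p);np.savez(f"/tmp/{cam}.npz",p=p,d=d)
    c=calibration(cam);K=np.array(c["camera_matrix"])
    for n in("stirrer","shim","short_foot","test_pad","jar_left","jar_right","timer","marker"):
        for r in mark_of(n,cam)[:4]:
            x=np.array(r["xyz"]);uv=(K@x/x[2])[:2]
            print(cam,n,round(r["score"],2),world(cam,x).round(3),uv.round())
    cv2.imwrite(f"pics/{cam}.png",p[...,::-1])
E
```

```text
0.0 [ 0.12201044 -0.53604648  0.23057402] [-1.79922071e+02  1.23023837e-04  1.28212614e+01] 0.0187
top stirrer 0.97 [ 0.55  -0.102  0.002] [344. 205.]
top shim 0.92 [ 0.414  0.096 -0.002] [261. 244.]
top shim 0.83 [ 0.472  0.363 -0.   ] [165. 206.]
top shim 0.58 [0.339 0.28  0.002] [186. 261.]
top shim 0.54 [ 0.608 -0.217  0.001] [389. 190.]
top short_foot 0.92 [ 0.46  -0.055  0.   ] [321. 235.]
top test_pad 0.41 [ 0.632 -0.146  0.088] [370. 169.]
top test_pad 0.3 [ 0.551 -0.098  0.   ] [342. 204.]
top jar_left 0.9 [ 0.601  0.117 -0.   ] [265. 173.]
top jar_right 0.83 [ 0.477 -0.279  0.006] [408. 242.]
top jar_right 0.74 [ 0.56   0.21  -0.003] [228. 183.]
top timer 0.96 [ 0.561  0.213 -0.003] [227. 183.]
top marker 0.77 [ 0.608 -0.212  0.002] [388. 190.]
scene stirrer 0.68 [ 0.548 -0.1    0.002] [304. 190.]
scene stirrer 0.48 [ 0.564  0.214 -0.003] [236. 286.]
scene shim 0.92 [0.412 0.098 0.003] [327. 267.]
scene shim 0.88 [ 0.337  0.28  -0.002] [329. 355.]
scene short_foot 0.59 [ 0.46  -0.057 -0.004] [331. 213.]
scene short_foot 0.54 [0.6   0.117 0.002] [243. 246.]
scene test_pad 0.5 [ 0.63  -0.14   0.085] [279. 144.]
scene jar_left 0.6 [0.602 0.119 0.001] [241. 246.]
scene timer 0.76 [ 0.561  0.219 -0.003] [236. 288.]
```

View pics/top.png

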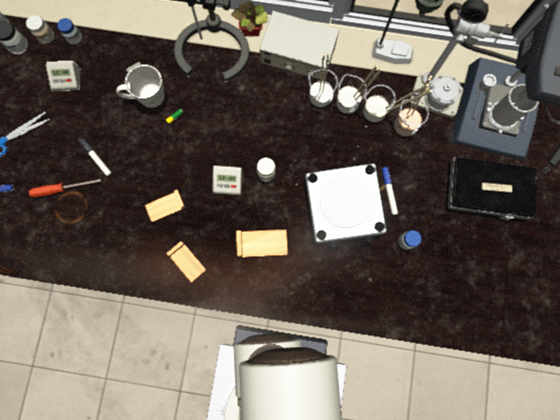

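View pics/scene.png

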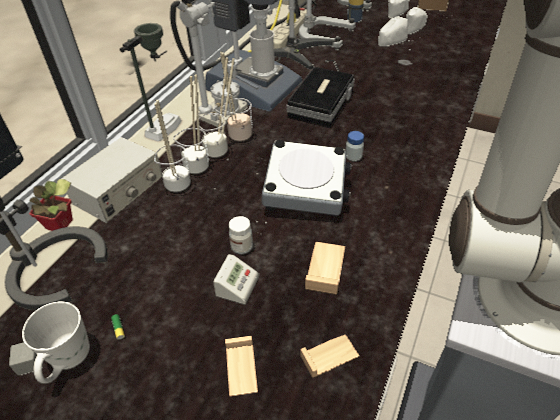

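The top view shows three wooden wedges, at (262,243), (165,206) and (186,261). The first looks largest and points at the hotplate's front-left corner (318,240). I'll measure all three and check a crop.

```bash
python3 - <<'E'
from h import *
p,d=camera("top");sh=cut_out("shim","top")
for r in sh[:4]+cut_out("stirrer","top")[:1]:
    P=cloud("top",d,r["mask"]); 
    P=P[(P[:,2]>-.02)&(P[:,2]<.12)]
    b=cv2.minAreaRect((P[:,:2]*1000).astype(np.float32))
    print(round(r["score"],2),[np.round(k,1) for k in b], P[:,2].max().round(3), cv2.boxPoints(b).round().tolist())
    hi=P[P[:,2]>.025]
    print(' hi',len(hi),hi[:,:2].mean(0).round(3) if len(hi) else '', 'mean',P[:,:2].mean(0).round(3))
c=cv2.resize(p[150:290,140:400],None,fx=3,fy=3,interpolation=cv2.INTER_CUBIC);cv2.imwrite("pics/crop.png",c[...,::-1])
# pads: dark pixels within the stirrer mask at height
g=p.max(2);m=cut_out("stirrer","top")[0]["mask"];m=cv2.morphologyEx(m.astype(np.uint8),cv2.MORPH_CLOSE,np.ones((9,9)))
n,l,s,ce=cv2.connectedComponentsWithStats(((g<60)&(m>0)).astype(np.uint8))
for i in range(1,n):
    if s[i,4]>15: P=cloud("top",d,l==i);print('pad',ce[i].round(1),s[i,4],np.median(P,0).round(4))
E
```

```text
0.92 [array([471.9, 364.3]), array([53.4, 96.8]), np.float64(31.7)] 0.03 [[424.0, 392.0], [475.0, 309.0], [520.0, 337.0], [469.0, 420.0]]
 hi 27 [0.494 0.327] mean [0.47  0.363]
0.78 [array([416.1,  94. ]), array([ 71.2, 126.9]), np.float64(12.1)] 0.04 [[368.0, 149.0], [395.0, 25.0], [464.0, 39.0], [438.0, 163.0]]
 hi 122 [0.403 0.15 ] mean [0.415 0.094]
0.56 [array([337.4, 278.1]), array([95.5, 47.8]), np.float64(50.2)] 0.032 [[288.0, 257.0], [325.0, 226.0], [386.0, 299.0], [350.0, 330.0]]
 hi 32 [0.366 0.308] mean [0.338 0.278]
0.92 [array([ 538.4, -108.6]), array([193.6, 196.4]), np.float64(17.0)] 0.096 [[417.0, -43.0], [474.0, -231.0], [660.0, -174.0], [602.0, 14.0]]
 hi 5160 [ 0.535 -0.098] mean [ 0.535 -0.098]
pad [369.4 169.4] 50 [ 0.6299 -0.1446  0.089 ]
pad [312.2 177.7] 48 [ 0.5896 -0.007   0.0785]
pad [379.2 226.2] 52 [ 0.4936 -0.1873  0.0791]
pad [368.4 238.3] 68 [ 0.4631 -0.1685  0.0575]
```

View pics/crop.png

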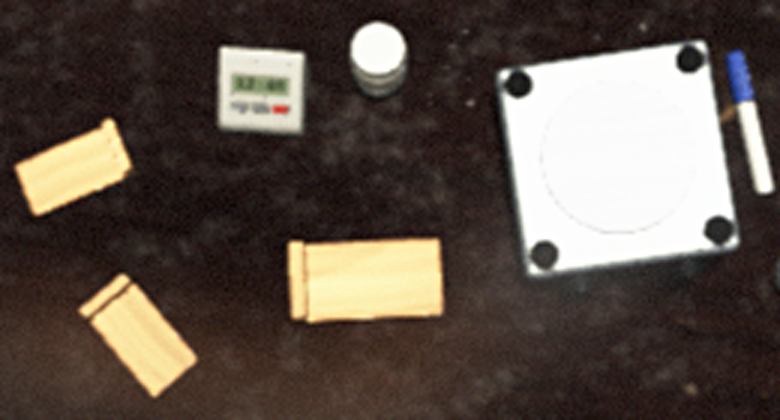

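Only the wedge at top pixel (262,243) is 127 mm long; the other two, at (165,206) and (186,261), are about 95 mm. In the crop its heel is on the left and its tip faces the short-foot corner, so it is the one meant. The hotplate's yaw is about 17°, the foot is at about (0.461, -0.054), and the shim points at about -78°. I'll check the arc that takes the tool behind the heel.

```bash
cat >> h.py <<'E'
from scipy.spatial.transform import Rotation as Ro
def sim(rows,p=None,R=None):
    o=get_obs()
    p=np.array(o["ee_pos"]) if p is None else p
    R=Ro.from_euler("xyz",o["tcp_rot"],degrees=True) if R is None else R
    for a,s,*_ in rows: p=p+R.apply(s);R=R*Ro.from_rotvec(a,degrees=True)
    return p,R
def delta(tp,yaw):
    "shift in the present tool axes, and turn about tool z, to reach the target"
    o=get_obs();R=Ro.from_euler("xyz",o["tcp_rot"],degrees=True)
    T=Ro.from_euler("xyz",[180,0,yaw],degrees=True)
    print("at",np.round(o["ee_pos"],4),np.round(o["tcp_rot"],2),"t",round(o["time"],2),"F",np.round(o["wrist_force"],1))
    print("shift",R.inv().apply(np.array(tp)-o["ee_pos"]).round(4),"turn",(R.inv()*T).as_rotvec(degrees=True).round(2))
E
python3 - <<'E'
from h import *
for n,x,y,a in [(18,.048,-.007,4.93),(18,.046,-.006,4.93),(18,.044,-.004,4.93),(18,.046,-.010,4.93)]:
    p,R=sim([([0,0,-a],[x,y,0])]*n);print(n,x,y,p.round(3),R.as_euler("xyz",degrees=True).round(1))
E
```

```text
18 0.048 -0.007 [0.48  0.167 0.231] [-180.     0.   101.6]
18 0.046 -0.006 [0.474 0.131 0.231] [-180.     0.   101.6]
18 0.044 -0.004 [0.482 0.085 0.231] [-180.     0.   101.6]
18 0.046 -0.01 [0.421 0.168 0.231] [-180.     0.   101.6]
```

servo_tool([
  [[0,0,-4.9],[0.047,-0.012,0],35],
  [[0,0,-4.9],[0.047,-0.012,0],35],
  [[0,0,-4.9],[0.047,-0.012,0],35],
  [[0,0,-4.9],[0.047,-0.012,0],35],
  [[0,0,-4.9],[0.047,-0.012,0],35],
  [[0,0,-4.9],[0.047,-0.012,0],35],
  [[0,0,-4.9],[0.047,-0.012,0],35],
  [[0,0,-4.9],[0.047,-0.012,0],35],
  [[0,0,-4.9],[0.047,-0.012,0],35],
])

```text
time: 2.0
ee_pos: [0.4148, -0.2243, 0.2312]
tcp_rot: [180.0, -0.0, 57.1]
wrist_force: [1.2, -0.7, 0.4]
opening: 0.0298
grasp_force: 0.0
```

servo_tool([
  [[0,0,-4.9],[0.047,-0.012,0],35],
  [[0,0,-4.9],[0.047,-0.012,0],35],
  [[0,0,-4.9],[0.047,-0.012,0],35],
  [[0,0,-4.9],[0.047,-0.012,0],35],
  [[0,0,-4.9],[0.047,-0.012,0],35],
  [[0,0,-4.9],[0.047,-0.012,0],35],
  [[0,0,-4.9],[0.047,-0.012,0],35],
  [[0,0,-4.9],[0.047,-0.012,0],35],
  [[0,0,-4.9],[0.047,-0.012,0],35],
  [[0,0,0],[0,0,0],35],
  [[0,0,0],[0,0,0],35],
])

```text
time: 3.1
ee_pos: [0.4072, 0.2008, 0.2313]
tcp_rot: [180.0, 0.0, 101.2]
wrist_force: [0.1, -0.2, 0.3]
opening: 0.0297
grasp_force: 0.0
```

```bash
python3 - <<'E'
from h import *
delta([.394,.193,.1],101.5);print(get_obs()["opening"])
c=calibration("wrist");p,d=camera("wrist")
cv2.imwrite("pics/w1.png",p[...,::-1])
for r in mark_of("shim","wrist")[:3]: print("shim",round(r["score"],2),world("wrist",r["xyz"],c).round(4))
for r in cut_out("shim","wrist")[:3]:
    P=cloud("wrist",d,r["mask"]);P=P[(P[:,2]>-.01)&(P[:,2]<.045)]
    b=cv2.minAreaRect((P[:,:2]*1000).astype(np.float32));print(round(r["score"],2),np.round(b[0],1),np.round(b[1],1),round(b[2],1))
    for lo,hi in((.027,.045),(.005,.012)):
        H=P[(P[:,2]>lo)&(P[:,2]<hi)]
        if len(H)>20:
            b=cv2.minAreaRect((H[:,:2]*1000).astype(np.float32));print("  z>",lo,len(H),np.round(b[0],1),np.round(b[1],1),round(b[2],1))
E
```

```text
at [0.4072 0.2008 0.2313] [1.8000e+02 1.0000e-02 1.0117e+02] t 3.1 F [ 0.1 -0.2  0.3]
shift [-0.0051 -0.0145  0.1313] turn [ 0.    0.01 -0.33]
0.029663918881798652
shim 0.97 [0.3315 0.2808 0.0007]
shim 0.81 [ 0.4717  0.3654 -0.0007]
shim 0.72 [ 0.413   0.0983 -0.0006]
0.98 [337.2 278.7] [96.5 49.6] 50.5
  z> 0.027 48 [365.  310.7] [ 7.1 43.2] 51.6
  z> 0.005 2753 [338.6 279.1] [81.3 47.8] 50.4
0.79 [415.   94.5] [ 66.4 128.4] 13.2
  z> 0.027 607 [403.1 150.6] [63.6 12.6] 12.0
  z> 0.005 2887 [413.8  98.7] [ 63.7 119. ] 11.9
0.69 [474.8 362.7] [53.1 94.4] 32.7
  z> 0.027 50 [495.3 326.9] [43.3  6.8] 34.3
  z> 0.005 3158 [473.4 360.3] [47.8 86. ] 32.5
```

View pics/w1.png

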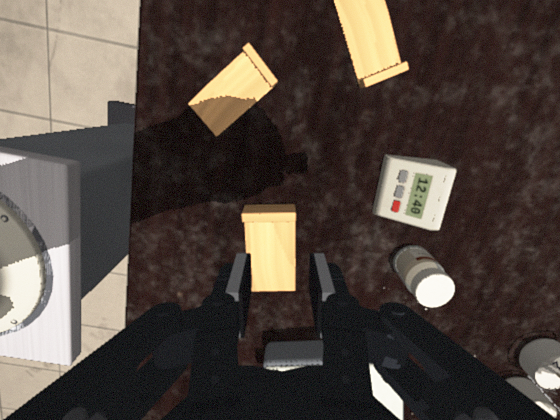

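The wrist view has the target shim at (270,250) with its heel toward (270,213). The heel measures 64 mm wide, centred at (0.403, 0.151), and its axis points along -78°. I'll lower behind it.

servo_tool([
  [[0,0,-0.4],[-0.002,-0.005,0.03],35],
  [[0,0,-0.4],[-0.002,-0.005,0.04],35],
  [[0,0,0],[-0.001,-0.0045,0.04],35],
  [[0,0,0],[0,0,0.04],35],
  [[0,0,0],[0,0,0.04],35],
  [[0,0,0],[0,0,0.02],35],
  [[0,0,0],[0,0,0.01],35],
  [[0,0,0],[0,0,0],35],
])

```text
time: 4.05
ee_pos: [0.3944, 0.191, 0.0105]
tcp_rot: [-179.9, 0.0, 101.7]
wrist_force: [-0.1, -0.0, 1.0]
opening: 0.0299
grasp_force: 0.0
```

```bash
python3 - <<'E'
from h import *
delta([.3967,.181,.011],102)   # 25 mm from face along axis? contact = face+11
E
```

```text
at [0.3944 0.191  0.0105] [-1.7991e+02  3.0000e-02  1.0170e+02] t 4.05 F [-0.1 -0.   1. ]
shift [-0.0103  0.0003 -0.0004] turn [-0.09  0.03 -0.3 ]
```

servo_tool([
  [[0,0,0],[-0.006,0,0],35],
  [[0,0,0],[-0.006,0,0],35],
  [[0,0,0],[-0.006,0,0],35],
  [[0,0,0],[-0.004,0,0],35],
  [[0,0,0],[-0.004,0,0],35],
  [[0,0,0],[-0.004,0,0],35],
  [[0,0,-0.5],[-0.005,0,0],35],
  [[0,0,-0.5],[-0.005,0,0],35],
  [[0,0,-0.5],[-0.005,0,0],35],
  [[0,0,-0.5],[-0.005,0,0],35],
  [[0,0,-0.5],[-0.005,0,0],35],
  [[0,0,-0.5],[-0.005,0,0],35],
])

```text
time: 5.25
ee_pos: [0.4075, 0.1332, 0.0112]
tcp_rot: [-180.0, -0.0, 104.9]
wrist_force: [-0.2, 0.3, 0.6]
opening: 0.0295
grasp_force: 0.3
```

```bash
cat >> h.py <<'E'
def look(tag):
    for cam in("top","scene"):
        p,d=camera(cam);cv2.imwrite(f"pics/{tag}_{cam}.png",p[...,::-1])
        for n in("shim","short_foot","stirrer","test_pad"):
            for r in mark_of(n,cam)[:3]:
                x=world(cam,r["xyz"])
                if n!="shim" or x[1]<.2: print(cam,n,round(r["score"],2),x.round(4))
        for r in cut_out("shim",cam):
            P=cloud(cam,d,r["mask"]);P=P[(P[:,2]>-.01)&(P[:,2]<.045)]
            if len(P)<50 or P[:,1].mean()>.2: continue
            b=cv2.minAreaRect((P[:,:2]*1000).astype(np.float32));print(cam,"mask",round(r["score"],2),np.round(b[0],1),np.round(b[1],1),round(b[2],1))
E
python3 - <<'E'
from h import *
delta([.440,.0155,.0105],107);look("a")
E
```

```text
at [0.4075 0.1332 0.0112] [-179.99   -0.    104.86] t 5.25 F [-0.2  0.3  0.6]
shift [-0.1221  0.0013  0.0007] turn [-0.01 -0.   -2.14]
top shim 0.89 [0.4268 0.0579 0.0015]
top short_foot 0.74 [ 0.4622 -0.0555  0.003 ]
top stirrer 0.75 [ 0.5495 -0.1007  0.0008]
top stirrer 0.36 [ 0.6293 -0.1447  0.0865]
top stirrer 0.17 [ 0.4797 -0.2776  0.0072]
top test_pad 0.58 [ 0.6305 -0.146   0.0879]
top mask 0.65 [432.8  40. ] [70.5 87.9] 15.1
scene shim 0.56 [ 0.4241  0.0644 -0.0015]
scene short_foot 0.56 [ 0.5514 -0.0971  0.0022]
scene stirrer 0.55 [ 5.512e-01 -9.910e-02  3.000e-04]
scene test_pad 0.42 [ 0.6308 -0.1414  0.0855]
scene mask 0.6 [410.2  97.2] [47.1 51.9] 15.2
```

servo_tool([
  [[0,0,-0.3],[-0.005,0,0],35],
  [[0,0,-0.3],[-0.005,0,0],35],
  [[0,0,-0.3],[-0.005,0,0],35],
  [[0,0,-0.3],[-0.005,0,0],35],
  [[0,0,-0.3],[-0.005,0,0],35],
  [[0,0,-0.3],[-0.005,0,0],35],
  [[0,0,-0.3],[-0.005,0,0],35],
  [[0,0,0],[-0.005,0,0],35],
  [[0,0,0],[-0.005,0,0],35],
  [[0,0,0],[-0.003,0,0],35],
  [[0,0,0],[-0.002,0,0],35],
])

```text
time: 6.95
ee_pos: [0.4211, 0.086, 0.0113]
tcp_rot: [180.0, -0.1, 106.9]
wrist_force: [-2.3, 6.7, 1.8]
opening: 0.0297
grasp_force: 3.6
```

```bash
python3 - <<'E'
from h import *
delta([.440,.0155,.0105],107)
E
```

```text
at [0.4211 0.086  0.0113] [ 1.7999e+02 -1.1000e-01  1.0693e+02] t 6.95 F [-2.3  6.7  1.8]
shift [-0.0729 -0.0025  0.0007] turn [ 0.01 -0.11 -0.07]
```

servo_tool([
  [[0,0,0],[-0.003,0,0],35],
  [[0,0,0],[-0.003,0,0],35],
  [[0,0,0],[-0.003,0,0],35],
  [[0,0,0],[-0.003,0,0],35],
  [[0,0,0],[-0.003,0,0],35],
  [[0,0,0],[-0.003,0,0],35],
  [[0,0,0],[-0.003,0,0],35],
])

```text
time: 7.65
ee_pos: [0.4272, 0.0659, 0.0113]
tcp_rot: [180.0, -0.1, 107.0]
wrist_force: [-1.2, 4.6, 0.4]
opening: 0.0298
grasp_force: 2.5
```

```bash
python3 - <<'E'
from h import *
delta([.440,.0155,.0105],107);look("b")
E
```

```text
at [0.4272 0.0659 0.0113] [ 1.8000e+02 -9.0000e-02  1.0695e+02] t 7.65 F [-1.2  4.6  0.4]
shift [-0.052  -0.0025  0.0007] turn [ 0.   -0.09 -0.05]
top shim 0.53 [ 0.4476 -0.002  -0.0024]
top short_foot 0.27 [ 0.4784 -0.2789  0.0053]
top stirrer 0.77 [ 0.5468 -0.0999  0.0021]
top test_pad 0.56 [ 0.6315 -0.1486  0.0829]
scene shim 0.78 [ 0.4473 -0.0029 -0.001 ]
scene stirrer 0.8 [ 5.499e-01 -9.840e-02  1.000e-04]
scene test_pad 0.55 [ 0.6354 -0.1423  0.0776]
scene mask 0.64 [431.2  30.6] [46.5 50.9] 18.2
```

View pics/b_scene.png

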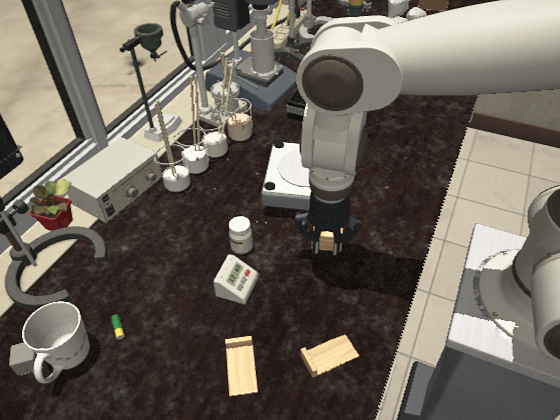

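The scene view shows the shim's heel between the fingertips at (327,242), with its tip under the hotplate's near corner. The hotplate hasn't moved, so I'll keep pushing.

servo_tool([
  [[0,0,0],[-0.003,0,0],35],
  [[0,0,0],[-0.003,0,0],35],
  [[0,0,0],[-0.003,0,0],35],
  [[0,0,0],[-0.003,0,0],35],
  [[0,0,0],[-0.003,0,0],35],
  [[0,0,0],[-0.003,0,0],35],
  [[0,0,0],[-0.003,0,0],35],
  [[0,0,0],[-0.003,0,0],35],
])

```text
time: 9.05
ee_pos: [0.4344, 0.0423, 0.0113]
tcp_rot: [-180.0, -0.0, 106.9]
wrist_force: [-1.3, 4.3, 0.7]
opening: 0.0297
grasp_force: 2.4
```

servo_tool([
  [[0,0,0],[-0.003,0,0],35],
  [[0,0,0],[-0.003,0,0],35],
  [[0,0,0],[-0.003,0,0],35],
  [[0,0,0],[-0.003,0,0],35],
  [[0,0,0],[-0.003,0,0],35],
  [[0,0,0],[-0.003,0,0],35],
  [[0,0,0],[-0.003,0,0],35],
])

```text
time: 9.75
ee_pos: [0.4403, 0.0225, 0.0113]
tcp_rot: [-180.0, -0.0, 106.9]
wrist_force: [-1.9, 6.6, 1.4]
opening: 0.0299
grasp_force: 3.5
```

```bash
python3 - <<'E'
from h import *
delta([.440,.0155,.0105],107);look("c")
E
```

```text
at [0.4403 0.0225 0.0113] [-1.7999e+02 -5.0000e-02  1.0694e+02] t 9.75 F [-1.9  6.6  1.4]
shift [-0.0066 -0.0024  0.0008] turn [-0.01 -0.05 -0.06]
top short_foot 0.75 [ 0.4773 -0.279   0.0075]
top stirrer 0.93 [ 0.5476 -0.0987  0.0006]
top test_pad 0.45 [ 0.6377 -0.1496  0.079 ]
scene shim 0.58 [ 0.4799 -0.272  -0.0035]
scene stirrer 0.91 [ 5.474e-01 -9.850e-02 -4.000e-04]
scene test_pad 0.43 [ 0.6372 -0.1449  0.0752]
scene mask 0.67 [449.5  -3.7] [30.4 73.5] 14.8
```

servo_tool([
  [[0,0,0],[-0.003,0,0],35],
  [[0,0,0],[-0.003,0,0],35],
  [[0,0,0],[-0.003,0,0],35],
  [[0,0,0],[0,0,0],35],
  [[0,0,0],[0.003,0,0],35],
  [[0,0,0],[0.01,0,0],35],
  [[0,0,0],[0.02,0,0],35],
  [[0,0,0],[0.02,0,-0.02],35],
  [[0,0,0],[0.02,0,-0.05],10],
  [[0,0,0],[0,0,-0.05],0],
  [[0,0,0],[0,0,-0.05],0],
  [[0,0,0],[0,0,-0.02],0],
])

```text
time: 11.55
ee_pos: [0.423, 0.0831, 0.2026]
tcp_rot: [179.7, 0.1, 107.0]
wrist_force: [1.1, 0.5, 0.1]
opening: 0.0002
grasp_force: 0.0
```

```bash
cat > lvl.py <<'E'
from h import *
p,d=camera("top");g=p.max(2)
for cam in("top","wrist","scene"):
    if cam!="top": p,d=camera(cam)
    cv2.imwrite(f"pics/d_{cam}.png",p[...,::-1])
    rs=cut_out("stirrer",cam)[:1]
    if not rs: print(cam,"no stirrer");continue
    m=rs[0]["mask"]
    P=cloud(cam,d,m);H=P[(P[:,2]>.06)&(P[:,2]<.1)]
    for _ in range(4):
        A=np.c_[H[:,:2],np.ones(len(H))];s=np.linalg.lstsq(A,H[:,2],rcond=None)[0];r=A@s-H[:,2];H=H[abs(r)<max(.004,2*r.std()*.8)]
    print(cam,"tilt deg",np.degrees(np.arctan(s[:2])).round(2),len(H))
    for n in("stirrer","shim","test_pad"):
        for k in mark_of(n,cam)[:3]:
            x=world(cam,k["xyz"])
            if x[1]<.15: print(cam,n,round(k["score"],2),x.round(4))
o=get_obs();delta([.637,-.148,.13],o["tcp_rot"][2])
E
python3 lvl.py
```

```text
top tilt deg [ 0.35 -0.16] 3404
top stirrer 0.94 [ 0.5463 -0.1004 -0.0011]
top stirrer 0.46 [ 0.4633 -0.0534  0.0097]
top shim 0.62 [ 0.462  -0.0572 -0.0008]
top test_pad 0.56 [ 0.6347 -0.1493  0.0793]
top test_pad 0.18 [ 0.4791 -0.2764  0.0078]
wrist tilt deg [  9.79 -13.32] 1186
scene tilt deg [-0.26 -1.31] 1758
scene stirrer 0.79 [ 5.495e-01 -1.016e-01 -3.000e-04]
scene shim 0.74 [ 0.4651 -0.0571 -0.001 ]
scene test_pad 0.6 [ 0.6365 -0.1419  0.0759]
scene test_pad 0.46 [ 0.4632 -0.0565 -0.0012]
at [0.4222 0.0822 0.1975] [-179.98   -0.    106.91] t 12.3 F [-0.6  0.8 -0.5]
shift [-0.2828  0.1385  0.0675] turn [-0.02 -0.    0.  ]
```

View pics/d_wrist.png

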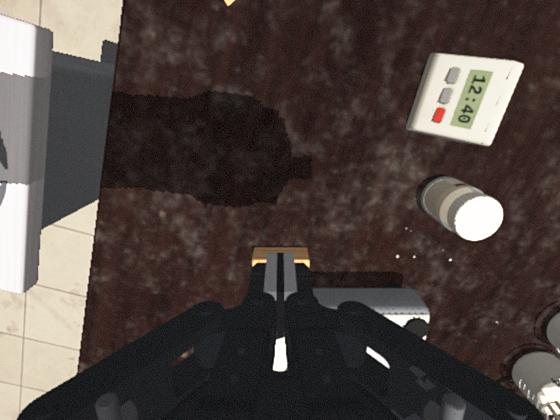

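The wrist view shows the shim's heel at (281,255) just clear of the case. The hotplate is level within about 0.3° and the foot sits near shim x = 0. Next I'll go over the test pad.

servo_tool([
  [[0,0,0],[-0.02,0.01,0],0],
  [[0,0,0],[-0.035,0.017,0],0],
  [[0,0,0],[-0.04,0.02,0],0],
  [[0,0,0],[-0.04,0.02,0],0],
  [[0,0,0],[-0.04,0.02,0],0],
  [[0,0,0],[-0.04,0.02,0],0],
  [[0,0,0],[-0.04,0.02,0.015],0],
  [[0,0,0],[-0.02,0.01,0.03],0],
  [[0,0,0],[-0.008,0.002,0.03],0],
  [[0,0,0],[0,0,0.015],0],
  [[0,0,0],[0,0,0],0],
])

```text
time: 13.4
ee_pos: [0.6362, -0.1476, 0.1051]
tcp_rot: [-179.8, -0.1, 106.9]
wrist_force: [-0.6, 0.3, 0.3]
opening: -0.0004
grasp_force: 0.0
```

```bash
python3 - <<'E'
from h import *
delta([.637,-.147,.08],get_obs()["tcp_rot"][2])
c=calibration("wrist");p,d=camera("wrist");cv2.imwrite("pics/e.png",p[...,::-1])
for k in mark_of("test_pad","wrist")[:3]: print(round(k["score"],2),world("wrist",k["xyz"],c).round(4))
E
```

```text
at [ 0.6362 -0.1476  0.1051] [-1.7978e+02 -1.4000e-01  1.0691e+02] t 13.4 F [-0.6  0.3  0.3]
shift [0.0002 0.001  0.0251] turn [-0.22 -0.14  0.  ]
0.78 [ 0.6355 -0.1499  0.0777]
```

View pics/e.png

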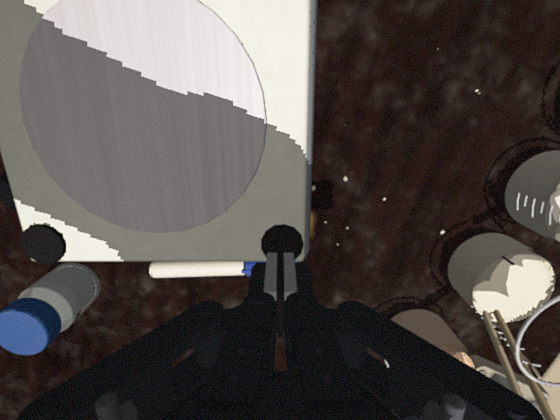

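The pad, at pixel (281,242), is right below the fingertips, and the network puts it within 3 mm of the TCP. I'll press down slowly.

servo_tool([
  [[0,0,0],[0,0.001,0.01],0],
  [[0,0,0],[0,0,0.008],0],
  [[0,0,0],[0,0,0.003],0],
  [[0,0,0],[0,0,0.002],0],
  [[0,0,0],[0,0,0.001],0],
  [[0,0,0],[0,0,0],0],
])

```text
time: 14.1
ee_pos: [0.6386, -0.1478, 0.0838]
tcp_rot: [180.0, 0.0, 106.9]
wrist_force: [-0.7, 0.5, 0.6]
opening: 0.0001
grasp_force: 0.0
```

servo_tool([
  [[0,0,0],[0,0,0.001],0],
  [[0,0,0],[0,0,0.001],0],
  [[0,0,0],[0,0,0.001],0],
  [[0,0,0],[0,0,0],0],
])

```text
time: 14.5
ee_pos: [0.6385, -0.1477, 0.0805]
tcp_rot: [-180.0, -0.0, 106.9]
wrist_force: [0.8, 0.4, 0.1]
opening: 0.0001
grasp_force: 0.0
```

servo_tool([
  [[0,0,0],[0,0,0.0005],0],
  [[0,0,0],[0,0,0.0005],0],
  [[0,0,0],[0,0,0],0],
])

```text
time: 14.8
ee_pos: [0.6386, -0.1477, 0.0799]
tcp_rot: [180.0, 0.0, 106.9]
wrist_force: [0.1, -0.6, 0.9]
opening: -0.0002
grasp_force: 0.5
```

servo_tool([
  [[0,0,0],[0,0,0.0005],0],
  [[0,0,0],[0,0,0.0005],0],
  [[0,0,0],[0,0,0],0],
])

```text
time: 15.1
ee_pos: [0.6387, -0.1478, 0.0797]
tcp_rot: [179.9, 0.0, 106.9]
wrist_force: [-2.7, 0.5, 7.0]
opening: 0.0
grasp_force: 3.4
```

servo_tool([
  [[0,0,0],[0,0,0.0004],0],
  [[0,0,0],[0,0,0],0],
  [[0,0,0],[0,0,0],0],
])

```text
time: 15.4
ee_pos: [0.6387, -0.1478, 0.0797]
tcp_rot: [179.9, 0.0, 106.9]
wrist_force: [-2.9, 0.9, 8.3]
opening: 0.0004
grasp_force: 4.4
```

servo_tool([
  [[0,0,0],[0,0,0.0004],0],
  [[0,0,0],[0,0,0],0],
  [[0,0,0],[0,0,0],0],
  [[0,0,0],[0,0,0],0],
  [[0,0,0],[0,0,0],0],
  [[0,0,0],[0,0,0],0],
  [[0,0,0],[0,0,0],0],
  [[0,0,0],[0,0,0],0],
])

```text
time: 16.2
ee_pos: [0.6388, -0.1478, 0.0796]
tcp_rot: [179.9, 0.1, 106.9]
wrist_force: [-3.4, 1.7, 10.7]
opening: 0.0002
grasp_force: 5.4
```

It held 10.7 N with no drop, so nothing rocks. Now I'll withdraw and check.

servo_tool([
  [[0,0,0],[0,0,-0.001],0],
  [[0,0,0],[0,0,-0.003],0],
  [[0,0,0],[0,0,-0.01],0],
  [[0,0,0],[0,0,-0.03],0],
  [[0,0,0],[0,0,-0.04],0],
  [[0,0,0],[0,0,-0.04],0],
  [[0,0,0],[0.03,-0.03,-0.03],0],
  [[0,0,0],[0.035,-0.03,0],0],
  [[0,0,0],[0.035,-0.03,0],0],
  [[0,0,0],[0.035,-0.03,0],0],
  [[0,0,0],[0.035,-0.03,0],0],
  [[0,0,0],[0,0,0],0],
])

```text
time: 17.4
ee_pos: [0.4435, -0.0277, 0.2325]
tcp_rot: [179.9, 0.0, 107.0]
wrist_force: [1.0, -0.0, 0.6]
opening: 0.0001
grasp_force: 0.0
```

servo_tool([
  [[0,0,0],[0.04,0,0],0],
  [[0,0,0],[0.04,0,0],0],
  [[0,0,0],[0.04,0,0],0],
  [[0,0,0],[0.02,0,0],0],
  [[0,0,0],[0,0,0],0],
])

```text
time: 17.9
ee_pos: [0.4061, 0.1063, 0.2314]
tcp_rot: [180.0, -0.0, 107.1]
wrist_force: [-0.3, 0.1, 0.1]
opening: -0.0002
grasp_force: 0.0
```

```bash
python3 lvl.py | grep -v wrist
```

```text
top tilt deg [ 0.23 -0.1 ] 3354
top stirrer 0.67 [ 0.5453 -0.1003  0.0013]
top shim 0.98 [ 0.4638 -0.056  -0.0014]
top test_pad 0.43 [ 0.6346 -0.1494  0.0777]
scene tilt deg [-0.62 -2.38] 2032
scene stirrer 0.64 [ 0.5487 -0.1002  0.0008]
scene shim 0.57 [ 4.649e-01 -5.640e-02 -2.000e-04]
scene test_pad 0.56 [ 0.4624 -0.055   0.0087]
scene test_pad 0.41 [ 0.6371 -0.1444  0.076 ]
at [0.4063 0.1044 0.2308] [180.     0.   106.91] t 18.65 F [ 0.3 -0.2 -0.3]
shift [-0.3086  0.1473  0.1008] turn [0. 0. 0.]
```

View pics/d_top.png

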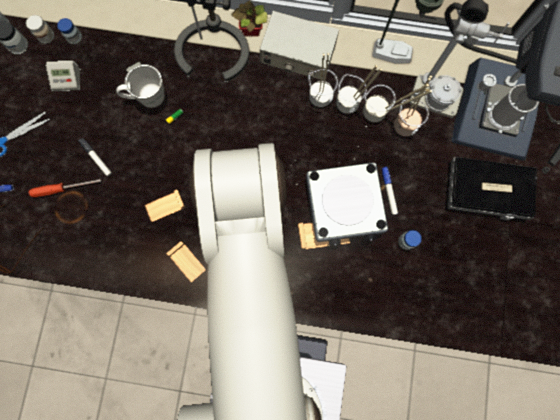

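The top view shows the hotplate level and in place at (346,202), the shim under its front-left corner at (320,236), and the marker and blue-cap jar where they were. I'm handing the job in.

```bash
python3 -c "from workcell import job_done;print(job_done())"
```

```text
the job is handed in; nothing more can be done
None
```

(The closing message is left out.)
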